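# Isolate a water filter by its interlocked levers and take out the cartridge

### The job

Take the spent cartridge out of the water filter and stand it upright in the middle of the white drip dish. To free it, first open the bypass (middle lever) fully, then shut the two end levers fully, supply side first; the interlock allows only this order, and from outside you cannot tell which end is the supply side, so feel gently for the end lever that gives, never force one that is blocked, and set the cartridge down without dropping it or disturbing the mug, timer, canister and spice jar.

Things in the scene. Friction and masses are not known exactly. Their poses are not given: they have to be found in the camera images.
- filter_unit: water-filter head, white box 158 x 218 mm, deck 56 mm high, fixed on a wooden board (board top: world z = 0.018). Origin: centre of its underside; z up, x away from the robot, y left. A steel pipe along y at x = -0.030 (top 62 mm up; valve bodies 67 mm) carries three levers with upright pivots at y = +0.072 (left), 0 and -0.072 (right). Lever along the pipe: open; across it: shut
- lever_left (a joint): left lever, rad: 0 = open (handle points to the unit's +y, outward), 1.57 = shut (points to -x, to the robot). Interlock, hidden inside: both end levers are blocked until the middle one is fully open; then only the supply-side one gives; the other frees when that is fully shut. The supply side is left or right by chance, stays so, and shows nowhere
- lever_mid (a joint): middle (bypass) lever, rad: 0 = shut (handle points to -x, to the robot), 1.57 = open (points to the unit's +y, to the left lever's pivot). Stops at both ends. A free lever turns with about 2 to 4 N at the grip and stays where it is left; a blocked one stops firmly after at most 0.3 rad of play
- lever_right (a joint): right lever, rad: 0 = open (handle points to the unit's -y, outward), 1.57 = shut (points to -x, to the robot). Stops at both ends; interlocked as the left one
- handle_left: handle of the left lever; origin on its pivot at the height of the unit's underside, x along the handle, z up. Black grip 16 mm wide, 17 mm high, from 18 to 60 mm from the pivot, 73 to 90 mm above the unit's underside: its side can be pushed with closed fingertips
- handle_mid: handle of the middle lever; same shape and frame as the left one
- handle_right: handle of the right lever; same shape and frame as the left one
- cartridge: round filter cartridge, 103 mm tall, 52 mm across (45 above the collar), loose, about 0.3 kg; origin: centre of its underside, z up; at first 42 mm deep in the sump with 2 mm of play all round, axes as the unit's. 68 mm collar 42 to 47 mm up. Upright bar grip on top: 46 mm along its x, 16 mm thick along its y, 75 to 103 mm up
- cartridge_grip (a point): point on the cartridge's axis in the middle of its bar grip, 90 mm above its underside, 104 mm above the unit's underside at the start; axes as the cartridge's
- dish: round white drip dish, loose, 128 mm across and 20 mm high, flat inner floor 6 mm above its underside and about 88 mm across; origin: centre of its underside
- mug: white mug, 101 mm tall, bystander; origin at the centre of its underside
- timer: white wind-up timer, 68 mm across, 58 mm tall, bystander; origin at the centre of its underside
- canister: green canister with wooden lid, 87 mm across, 120 mm tall, bystander; origin at the centre of its underside
- spice_jar: spice jar, 41 mm across, 105 mm tall, bystander; origin at the centre of its underside
- sump (a point): centre of the round sump's mouth in the deck (unit frame x = +0.035, y = 0, z = 0.056). The cartridge stands in it. Two flat steel keepers (tops 67 mm above the unit's underside, their bridges 73 mm) reach over its collar from left and right; each draws back as its end lever is shut, so the cartridge comes out only with both shut

How it is judged:
On the way, in this order (a step that is already met when the one before it is completed fails the run):
1. the bypass (middle) lever is fully open (value of joint lever_mid above 1.45 rad), for 0.1 s.
2. one end lever is fully shut (value of joint any of lever_left, lever_right above 1.45 rad), for 0.1 s.
3. both end levers are fully shut (value of joint each of lever_left, lever_right above 1.45 rad), for 0.1 s.
4. the cartridge is lifted clear of its sump (z of cartridge in the frame of filter_unit above 0.062 m), for 0.1 s.
At the end, for the whole second after the job is handed in: all three levers turned to within 7 degrees of their far stops (middle open, both end levers shut), and the cartridge at rest, upright within 6 degrees, on the floor of the dish within 25 mm of its middle, let go (all of step 3 and value of joint lever_mid above 1.45 rad and horizontal distance between cartridge and dish below 0.025 m and angle between each of cartridge, dish's own z axis and vertical below 0.1 rad and z of cartridge in the frame of dish between 0.003 and 0.012 m and linear speed of cartridge below 0.02 m/s); the robot touches nothing.
It fails at once if a lever is forced (over 60 N on its handle) (contact force between any of handle_left, handle_mid, handle_right and the arm above 60 N or contact force between any of handle_left, handle_mid, handle_right and the fingers above 60 N).
It fails at once if the cartridge is dropped (falls out of the fingers faster than 0.4 m/s) (linear speed of cartridge above 0.4 m/s and contact force between the fingers and cartridge below 0.05 N).
It fails at once if the mug, timer, canister or spice jar is pushed more than 30 mm or tipped (distance of any of mug, timer, canister, spice_jar from where it was at the start of the episode above 0.03 m or angle between any of mug, timer, canister, spice_jar's own z axis and vertical above 0.5 rad).
It also fails if it takes over 70 s, if anything falls off the work surface, if the arm or the gripper's body presses on something with over 40 N, if the wrist force passes 120 N, or if a joint passes its speed limit or range.

### The arm

A 6-joint arm with a two-finger parallel gripper is mounted at the origin on a cart in front of the work surface, level with it; the furniture and walls round the work are solid. World frame = base frame: x ahead of the robot, y to its left, z up, the work surface at z = 0. Lengths are in m, angles in rad, forces in N, time in s.
With the tool pointing down it reaches from about 0.35 to 0.975 m from the base axis. Payload 4.9 kg.
Tool frame: the origin (TCP) lies at the very end of the fingers, on their centre line; the grasp point (between the pads) lies 19 mm behind it; z points along the fingers, y is the direction in which the jaws open and shut (so a half turn about z gives the same grasp; the last joint's range is limited). The gripper opens to 85 mm and grips with 20 to 120 N. Pads are 22 mm wide; open, the fingers measure 114 mm over their backs; the gripper's body (76 mm by 85 mm) begins 54 mm behind the grasp point. The pads swing forward as they close: fully open they stand 13 mm farther back than shut.
Start: joints at [-1.313, 0.053, 1.613, -0, 1.476, -0.119], TCP at [0.23, -0.581, 0.231] pointing down, gripper open.
Joint ranges: [-3.01, 3.01], [-1.01, 2.22], [0.06, 2.58], [-1.02, 4.17], [0.09, 2.62], [-3.14, 3.14]. Speed limits (rad/s): [2.57, 2.57, 3.14, 3.14, 3.14, 3.14].

### API

Orientations are given as a unit quaternion [w, x, y, z].
In Python, from plant import state, eyes, job_done gives the robot as it stands.
- The arm moves only by the tool apply_moves, never from a script. Its argument "commands" is a list of rows, each an object with "linear": the shift along the tool's x, y, z in m, a list of three; "delta_rot": the turn, a rotation vector about the tool's x, y, z in degrees, a list of three; "fingers": the closure in counts, from 0 (fully open) to 255 (shut). In form: [{"linear": [x, y, z], "delta_rot": [wx, wy, wz], "fingers": fingers}, ...]. A call has exactly 8 rows; each row is the pose to reach, as a shift and turn from the pose commanded when the call began, along the tool's axes at that moment; what a row does not reach only later rows make up. A row lasts 1/10 s, in which the tool goes at most 50 mm and 8.59 degrees, less where a joint would pass 70% of its speed; a pose out of reach is approached as far as the arm can. A call with a gripper value outside its range is refused whole. The fingers move at their own pace and stop on an object; the grip force is fixed at half the most. Time passes only in rows, so rows that repeat a pose let the fingers close, or fill a call up. It gives the time, the measured TCP pose, the force and the opening at its end, in the units of the state.
- state(): the state, without advancing time (a new reading comes with each control period).
- eyes.grab_frame(name): name is "side" or "top"; returns the picture (480x640x3 uint8, red, green, blue); there is no depth.
- eyes.camera_params(name): a dict with "fx", "fy", "cx", "cy" (pixels), "position" and "rotation" of the camera in the world. Camera axes: x right, y down, z forward; pixel columns grow to the right and rows downward; lengths in m; the calibration is good to about 2 mm. A picture is of the moment at which its call begins. camera_params takes no time and is no camera call.
- job_done(): hands the job in, once; it reports no verdict.
The state is a dict: "time": time; "joint_pos": joint angles; "joint_vel": joint speeds; "joint_efforts": joint torques, N m; "tool_pos": TCP position; "tool_rot": TCP orientation; "contact_force": force on the tool from outside, world axes, zero at the start; "ft_torque": the same for the moment, N m; "gripper_width": opening from 0.0 (shut) to 1.0 (fully open).
Only numpy, scipy, OpenCV 4.12 (cv2) and the standard library are available. Lean on these libraries where they do the work, as an engineer would, in place of code of your own. Each camera call takes 0.05 s, during which the arm holds its last target.

## Working session

There is one attempt and no reset: what is moved stays moved. The work goes in short steps, Python scripts to look and compute and a tool call to move; the robot and the scene stay as the last step left them, time stands still between calls to the robot, and variables do not carry over. Pictures are saved under pics/ and viewed, and the job is handed in when it is done.

Besides the shell and the picture viewer there is one more tool, called by a JSON object that holds its "method" and its "body", one argument or row to a line. apply_moves: Moves the arm, as the interface text tells. Its arguments: {"type":"object","properties":{"commands":{"type":"array","items":{"type":"object","properties":{"linear":{"type":"array","items":{"type":"number"}},"delta_rot":{"type":"array","items":{"type":"number"}},"fingers":{"type":"number"}}}}},"required":["commands"]}

```bash
ls; mkdir -p pics
python3 - <<'E'
from plant import state, eyes
import cv2
print(state())
for n in("side","top"):
    print(n,eyes.camera_params(n)); cv2.imwrite(f"pics/{n}0.png",eyes.grab_frame(n)[:,:,::-1])
E
```

```text
pics
{'time': 0.0, 'joint_pos': array([-1.31300192e+00,  5.33590504e-02,  1.61432330e+00, -1.43509392e-05,
        1.47595890e+00, -1.18969200e-01]), 'joint_vel': array([ 0.00049915, -0.00024498,  0.00054294,  0.00052149, -0.00144587,
       -0.00175021]), 'joint_efforts': array([-7.26049129e-04, -3.93673611e+01, -3.70179999e+01, -1.61053972e-04,
        7.16890165e-03,  1.00311328e-05]), 'tool_pos': array([ 0.22979976, -0.58054846,  0.23004414]), 'tool_rot': array([-1.02133800e-03,  9.82307916e-01,  1.87270150e-01, -7.81675752e-05]), 'contact_force': array([-0.84114699,  0.53457983, -0.24155575]), 'ft_torque': array([ 0.01705508,  0.01057081, -0.02740527]), 'gripper_width': 1.0007616144167137}
side {'fx': 616.6551384282992, 'fy': 616.6551384282992, 'cx': 320.76999006164004, 'cy': 241.2156922007697, 'position': array([ 0.41023455, -0.74556394,  0.70534182]), 'rotation': array([-0.45080639,  0.88786189, -0.08498557,  0.03538809])}
top {'fx': 569.9819707936707, 'fy': 569.9819707936707, 'cx': 316.48098675755136, 'cy': 234.95339921444003, 'position': array([0.41495319, 0.00813789, 1.27194269]), 'rotation': array([ 0.05203038, -0.70519406,  0.70641544, -0.03116735])}
```

View pics/top0.png

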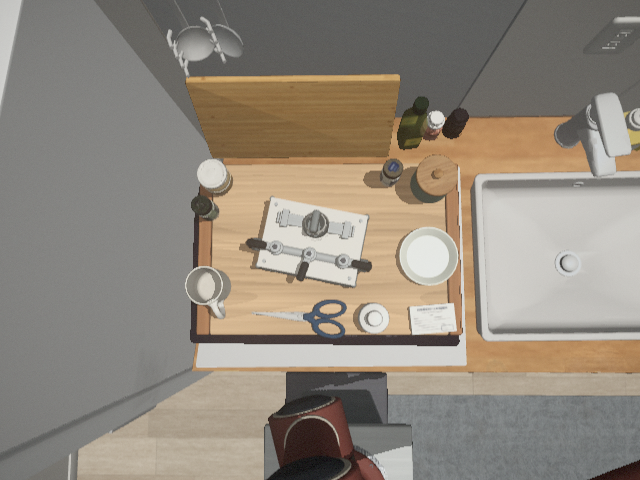

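View pics/side0.png

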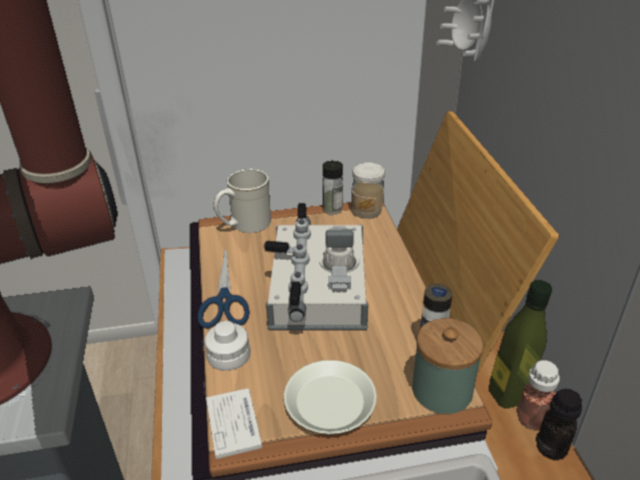

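The top view shows the unit around (313,243), the levers at about (256,244), (303,270) and (362,266), the dish at (428,257), the timer at (374,318) and the canister at (435,178). I'll zoom in to measure more closely.

Run:
```python
import cv2
a=cv2.imread("pics/top0.png")[180:300,230:390]; cv2.imwrite("pics/t0z.png",cv2.resize(a,None,fx=5,fy=5,interpolation=cv2.INTER_CUBIC))
a=cv2.imread("pics/side0.png")[190:340,240:400]; cv2.imwrite("pics/s0z.png",cv2.resize(a,None,fx=4,fy=4,interpolation=cv2.INTER_CUBIC))
```

```text
(no output)
```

View pics/t0z.png

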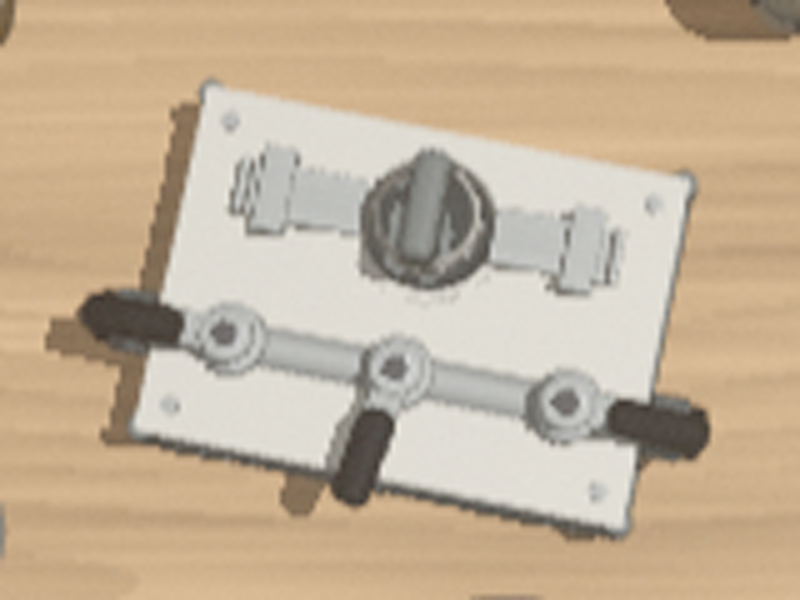

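View pics/s0z.png

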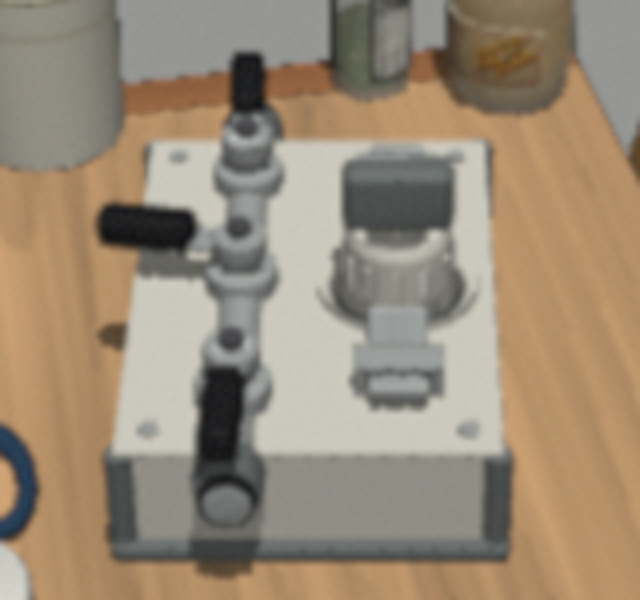

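```bash
cat > h.py <<'E'
import numpy as np, cv2
from scipy.spatial.transform import Rotation as R
from plant import state, eyes
def Rq(q): return R.from_quat([q[1],q[2],q[3],q[0]])
def ray(n,uv,z):
    p=eyes.camera_params(n); uv=np.atleast_2d(np.array(uv,float))
    d=np.c_[(uv[:,0]-p['cx'])/p['fx'],(uv[:,1]-p['cy'])/p['fy'],np.ones(len(uv))]
    d=Rq(p['rotation']).apply(d); o=p['position']
    return o+d*((z-o[2])/d[:,2])[:,None]
def proj(n,X):
    p=eyes.camera_params(n); c=Rq(p['rotation']).inv().apply(np.atleast_2d(X)-p['position'])
    return np.c_[c[:,0]/c[:,2]*p['fx']+p['cx'],c[:,1]/c[:,2]*p['fy']+p['cy']]
E
python3 - <<'E'
from h import *
z=lambda L:np.array(L)/5+[229.6,179.6]
s=lambda L:np.array(L)/4+[239.6,189.6]
C=ray("top",z([(208,88),(690,180),(625,530),(135,435)]),.074)
print(C.round(4)); print("center",C.mean(0), "edges",[np.linalg.norm(C[i]-C[(i+1)%4]) for i in range(4)])
e=(C[0]+C[3]-C[1]-C[2]); print("yaw from y",np.degrees(np.arctan2(-e[0],e[1])))
e=(C[0]+C[1]-C[3]-C[2]); print("yaw from x",np.degrees(np.arctan2(e[1],e[0])))
S=ray("side",s([(150,145),(490,145),(503,455),(113,452)]),.074); print("side",S.round(4),S.mean(0))
print("pivots",ray("top",z([(224,331),(396,367),(567,402)]),.018+.092).round(4))
print("pivots side",ray("side",s([(248,128),(240,229),(230,340)]),.018+.092).round(4))
print("bar top",ray("top",z([(433,150),(420,262),(427,206)]),.135).round(4))
im=cv2.imread("pics/top0.png"); side=cv2.imread("pics/side0.png")
for n,I,roi in(("top",im,(385,215,470,295)),("side",side,(275,355,385,445))):
    x0,y0,x1,y1=roi; h=cv2.cvtColor(I[y0:y1,x0:x1],cv2.COLOR_BGR2HSV)
    m=((h[...,1]<60)&(h[...,2]>110)).astype(np.uint8)
    m=cv2.morphologyEx(m,cv2.MORPH_OPEN,np.ones((3,3)))
    cs,_=cv2.findContours(m,cv2.RETR_EXTERNAL,cv2.CHAIN_APPROX_NONE); c=max(cs,key=cv2.contourArea)
    el=cv2.fitEllipse(c); print(n,"dish",el,(x0+el[0][0],y0+el[0][1]))
    P=ray(n,c[:,0]+[x0,y0],.038); (a,b),r=cv2.minEnclosingCircle(P[:,:2].astype(np.float32)); print("circ",a,b,r)
E
```

```text
[[ 0.6384  0.1405  0.074 ]
 [ 0.5977 -0.0649  0.074 ]
 [ 0.4498 -0.0362  0.074 ]
 [ 0.4899  0.17    0.074 ]]
center [0.54393463 0.05234031 0.074     ] edges [np.float64(0.2093300929226275), np.float64(0.15062186981513964), np.float64(0.21002314440755596), np.float64(0.15136302021583847)]
yaw from y -11.11530173293831
yaw from x -11.107856863685065
side [[ 0.4909  0.1648  0.074 ]
 [ 0.6402  0.134   0.074 ]
 [ 0.5964 -0.0677  0.074 ]
 [ 0.451  -0.0366  0.074 ]] [0.54462156 0.04861569 0.074     ]
pivots [[ 0.5303  0.1289  0.11  ]
 [ 0.5153  0.0582  0.11  ]
 [ 0.5008 -0.0116  0.11  ]]
pivots side [[ 0.529   0.1171  0.11  ]
 [ 0.5144  0.0465  0.11  ]
 [ 0.4997 -0.0226  0.11  ]]
bar top [[0.6011 0.0423 0.135 ]
 [0.5555 0.0475 0.135 ]
 [0.5782 0.0447 0.135 ]]
top dish ((43.25846862792969, 40.83672332763672), (57.82661437988281, 59.163387298583984), 136.1543426513672) (428.2584686279297, 255.83672332763672)
circ 0.5153835415840149 -0.19712916016578674 0.06452060490846634
side dish ((54.646484375, 41.675907135009766), (73.3835678100586, 91.9717788696289), 89.86580657958984) (329.646484375, 396.67590713500977)
circ 0.5148380994796753 -0.1992264688014984 0.06403305381536484
```

```bash
cat >> h.py <<'E'
C0=np.array([.544,.0515,.018]); YAW=np.radians(-11.1)
RU=R.from_euler('z',YAW)
def u2w(p): return C0+RU.apply(p)
def rel(pw):
    s=state(); return Rq(s['tool_rot']).inv().apply(np.array(pw)-s['tool_pos'])
def drot():
    s=state(); tgt=RU*R.from_euler('x',180,degrees=True)
    return np.degrees((Rq(s['tool_rot']).inv()*tgt).as_rotvec())
def where():
    s=state(); print('t',s['time'],'unit',RU.inv().apply(s['tool_pos']-C0).round(4),'z',s['tool_pos'][2].round(4),'F_u',RU.inv().apply(s['contact_force']).round(2),'drot',drot().round(2),'w',round(s['gripper_width'],3))
E
python3 - <<'E'
from h import *
where(); t=u2w([-.075,-.032,0]);t[2]=.2; print(t,rel(t))
E
```

```text
t 0.1 unit [-0.1866 -0.6808  0.2121] z 0.2301 F_u [ 0.09 -0.4   0.01] drot [-1.100e-01  2.000e-02  3.269e+01] w 1.0
[0.46424235 0.03453778 0.2       ] [ 0.44429988 -0.48566593  0.03117601]
```

{"method": "apply_moves", "body": {
  "commands": [
    {"linear":[0.03,-0.03,0],"delta_rot":[0,0,3],"fingers":255},
    {"linear":[0.06,-0.065,0],"delta_rot":[0,0,6],"fingers":255},
    {"linear":[0.09,-0.1,0],"delta_rot":[0,0,9],"fingers":255},
    {"linear":[0.12,-0.135,0],"delta_rot":[0,0,12],"fingers":255},
    {"linear":[0.15,-0.17,0],"delta_rot":[0,0,15],"fingers":255},
    {"linear":[0.18,-0.2,0],"delta_rot":[0,0,18],"fingers":255},
    {"linear":[0.21,-0.23,0],"delta_rot":[0,0,21],"fingers":255},
    {"linear":[0.24,-0.26,0],"delta_rot":[0,0,24],"fingers":255}
  ]
}}

```text
time: 0.9
tool_pos: [0.3576, -0.2493, 0.2309]
tool_rot: [-0.0, 1.0, -0.022, -0.0]
contact_force: [-0.3, -0.7, 0.4]
gripper_width: -0.001
```

Run:
```python
from h import *
where(); t=u2w([-.075,-.032,0]);t[2]=.2; print(t,rel(t))
```

```text
t 0.9 unit [-0.125  -0.331   0.2129] z 0.2309 F_u [-0.19 -0.71  0.41] drot [-0.01  0.    8.54] w -0.001
[0.46424235 0.03453778 0.2       ] [ 0.09387683 -0.2882675   0.03094014]
```

{"method": "apply_moves", "body": {
  "commands": [
    {"linear":[0.013,-0.042,0],"delta_rot":[0,0,1.2],"fingers":255},
    {"linear":[0.027,-0.084,0],"delta_rot":[0,0,2.5],"fingers":255},
    {"linear":[0.041,-0.126,0.005],"delta_rot":[0,0,4],"fingers":255},
    {"linear":[0.055,-0.168,0.01],"delta_rot":[0,0,5.5],"fingers":255},
    {"linear":[0.069,-0.21,0.02],"delta_rot":[0,0,7],"fingers":255},
    {"linear":[0.082,-0.252,0.03],"delta_rot":[0,0,8],"fingers":255},
    {"linear":[0.094,-0.288,0.04],"delta_rot":[0,0,8.6],"fingers":255},
    {"linear":[0.094,-0.288,0.045],"delta_rot":[0,0,8.6],"fingers":255}
  ]
}}

```text
time: 1.7
tool_pos: [0.4633, 0.0363, 0.1848]
tool_rot: [-0.001, 0.996, -0.093, -0.001]
contact_force: [-0.3, 0.8, 0.3]
gripper_width: 0.005
```

Run:
```python
from h import *
where(); cv2.imwrite("pics/side1.png",eyes.grab_frame("side")[:,:,::-1]); where()
```

```text
t 1.7 unit [-0.0763 -0.0304  0.1668] z 0.1848 F_u [-0.43  0.74  0.35] drot [-0.06  0.14  0.41] w 0.005
t 1.75 unit [-0.0767 -0.0323  0.1661] z 0.1841 F_u [-0.18  0.19 -0.44] drot [0.03 0.21 0.33] w 0.001
```

View pics/side1.png

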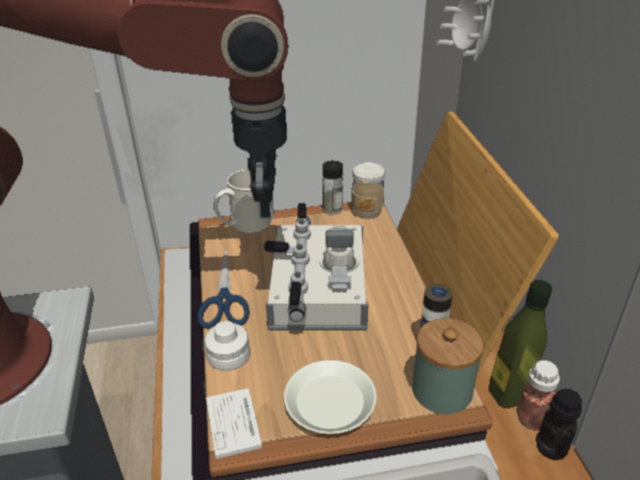

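{"method": "apply_moves", "body": {
  "commands": [
    {"linear":[0,0,0.03],"delta_rot":[0,0,0],"fingers":255},
    {"linear":[0,0,0.06],"delta_rot":[0,0,0],"fingers":255},
    {"linear":[0,0,0.08],"delta_rot":[0,0,0],"fingers":255},
    {"linear":[0,0,0.089],"delta_rot":[0,0,0],"fingers":255},
    {"linear":[0,0,0.089],"delta_rot":[0,0,0],"fingers":255},
    {"linear":[0,-0.004,0.089],"delta_rot":[0,0,0],"fingers":255},
    {"linear":[0,-0.008,0.089],"delta_rot":[0,0,0],"fingers":255},
    {"linear":[0,-0.012,0.089],"delta_rot":[0,0,0],"fingers":255}
  ]
}}

```text
time: 2.55
tool_pos: [0.4668, 0.0448, 0.0988]
tool_rot: [-0.0, 0.995, -0.096, 0.001]
contact_force: [-0.2, -1.0, -0.2]
gripper_width: 0.003
```

Run:
```python
from h import *
where()
```

```text
t 2.55 unit [-0.0744 -0.0215  0.0808] z 0.0988 F_u [ 0.02 -1.   -0.16] drot [-0.02 -0.15  0.09] w 0.003
```

{"method": "apply_moves", "body": {
  "commands": [
    {"linear":[-0.003,-0.0085,0.003],"delta_rot":[0,0,0],"fingers":255},
    {"linear":[-0.004,-0.0145,0.003],"delta_rot":[0,0,0],"fingers":255},
    {"linear":[-0.005,-0.02,0.003],"delta_rot":[0,0,0],"fingers":255},
    {"linear":[-0.0045,-0.0265,0.003],"delta_rot":[0,0,0],"fingers":255},
    {"linear":[-0.0035,-0.033,0.003],"delta_rot":[0,0,0],"fingers":255},
    {"linear":[-0.0015,-0.0395,0.003],"delta_rot":[0,0,0],"fingers":255},
    {"linear":[0.002,-0.0455,0.003],"delta_rot":[0,0,0],"fingers":255},
    {"linear":[0.0065,-0.0515,0.003],"delta_rot":[0,0,0],"fingers":255}
  ]
}}

```text
time: 3.35
tool_pos: [0.4819, 0.0943, 0.0939]
tool_rot: [0.0, 0.995, -0.096, -0.001]
contact_force: [-2.0, -3.5, -0.5]
gripper_width: -0.002
```

Run:
```python
from h import *
where()
cv2.imwrite("pics/top2.png",cv2.resize(eyes.grab_frame("top")[180:300,230:390,::-1],None,fx=5,fy=5));cv2.imwrite("pics/side2.png",cv2.resize(eyes.grab_frame("side")[150:340,220:400,::-1],None,fx=3,fy=3))
```

```text
t 3.35 unit [-0.0692  0.0301  0.0759] z 0.0939 F_u [-1.27 -3.77 -0.48] drot [0.02 0.08 0.1 ] w -0.002
```

View pics/top2.png

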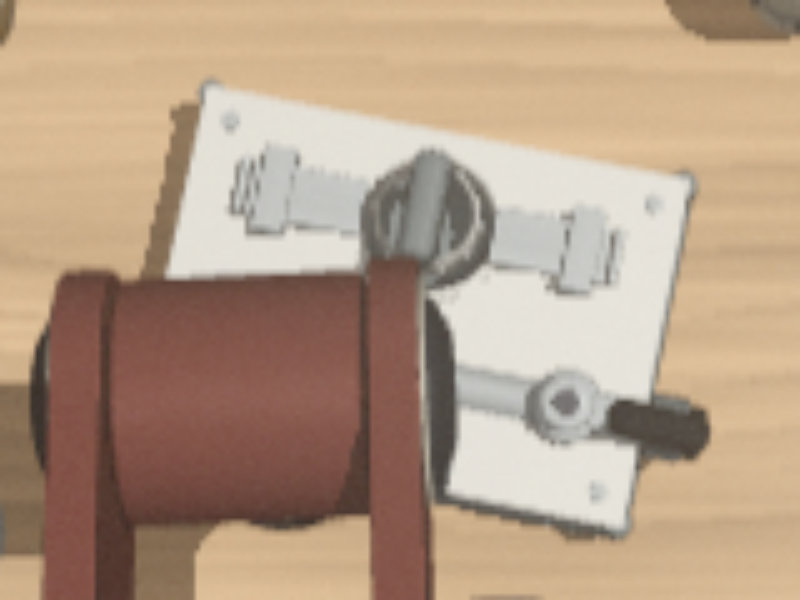

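View pics/side2.png

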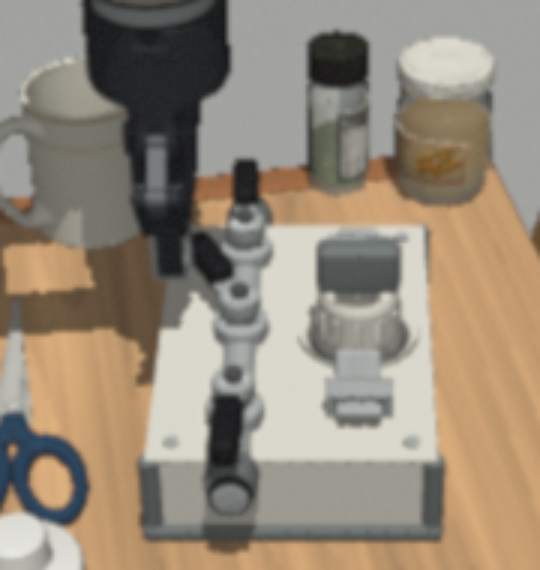

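{"method": "apply_moves", "body": {
  "commands": [
    {"linear":[0.005,-0.004,0],"delta_rot":[0,0,0],"fingers":255},
    {"linear":[0.009,-0.007,0],"delta_rot":[0,0,0],"fingers":255},
    {"linear":[0.012,-0.009,0],"delta_rot":[0,0,0],"fingers":255},
    {"linear":[0.014,-0.01,0],"delta_rot":[0,0,0],"fingers":255},
    {"linear":[0.016,-0.011,0],"delta_rot":[0,0,0],"fingers":255},
    {"linear":[0.018,-0.011,0],"delta_rot":[0,0,0],"fingers":255},
    {"linear":[0.019,-0.011,0],"delta_rot":[0,0,0],"fingers":255},
    {"linear":[0.02,-0.011,0],"delta_rot":[0,0,0],"fingers":255}
  ]
}}

```text
time: 4.25
tool_pos: [0.5036, 0.1014, 0.0942]
tool_rot: [-0.001, 0.995, -0.096, -0.0]
contact_force: [-1.8, 3.5, -1.1]
gripper_width: -0.002
```

Run:
```python
from h import *
where()
cv2.imwrite("pics/side3.png",cv2.resize(eyes.grab_frame("side")[150:340,220:400,::-1],None,fx=3,fy=3))
```

```text
t 4.25 unit [-0.0493  0.0412  0.0762] z 0.0942 F_u [-2.45  3.11 -1.13] drot [-0.09  0.04  0.08] w -0.002
```

View pics/side3.png

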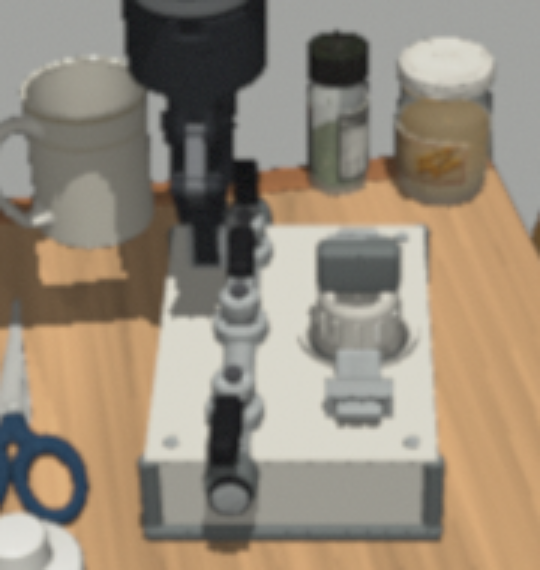

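{"method": "apply_moves", "body": {
  "commands": [
    {"linear":[0.001,0,0],"delta_rot":[0,0,0],"fingers":255},
    {"linear":[0.0015,0,0],"delta_rot":[0,0,0],"fingers":255},
    {"linear":[0.002,0,0],"delta_rot":[0,0,0],"fingers":255},
    {"linear":[0.0025,0,0],"delta_rot":[0,0,0],"fingers":255},
    {"linear":[0.003,0,0],"delta_rot":[0,0,0],"fingers":255},
    {"linear":[0.0035,0,0],"delta_rot":[0,0,0],"fingers":255},
    {"linear":[0.004,0,0],"delta_rot":[0,0,0],"fingers":255},
    {"linear":[0.004,0,0],"delta_rot":[0,0,0],"fingers":255}
  ]
}}

```text
time: 5.1
tool_pos: [0.5044, 0.1012, 0.0942]
tool_rot: [-0.001, 0.995, -0.096, -0.005]
contact_force: [-15.4, 5.2, 7.7]
gripper_width: 0.001
```

Run:
```python
from h import *
where()
```

```text
t 5.1 unit [-0.0484  0.0412  0.0762] z 0.0942 F_u [-16.15   2.12   7.74] drot [-0.02  0.53  0.1 ] w 0.001
```

{"method": "apply_moves", "body": {
  "commands": [
    {"linear":[-0.006,0,0],"delta_rot":[0,0,0],"fingers":255},
    {"linear":[-0.016,0,0],"delta_rot":[0,0,0],"fingers":255},
    {"linear":[-0.016,0,-0.02],"delta_rot":[0,0,0],"fingers":255},
    {"linear":[-0.016,0,-0.05],"delta_rot":[0,0,0],"fingers":255},
    {"linear":[0.01,-0.035,-0.05],"delta_rot":[0,0,0],"fingers":255},
    {"linear":[0.0425,-0.073,-0.05],"delta_rot":[0,0,0],"fingers":255},
    {"linear":[0.0425,-0.073,-0.05],"delta_rot":[0,0,0],"fingers":255},
    {"linear":[0.0425,-0.073,-0.05],"delta_rot":[0,0,0],"fingers":255}
  ]
}}

```text
time: 5.9
tool_pos: [0.5637, 0.1638, 0.1439]
tool_rot: [0.0, 0.995, -0.095, -0.0]
contact_force: [-0.6, 0.2, -0.3]
gripper_width: -0.0
```

Run:
```python
from h import *
where()
cv2.imwrite("pics/side4.png",cv2.resize(eyes.grab_frame("side")[110:340,180:400,::-1],None,fx=2.6,fy=2.6))
where()
```

```text
t 5.9 unit [-0.0023  0.114   0.1259] z 0.1439 F_u [-0.67  0.06 -0.32] drot [0.04 0.   0.14] w -0.0
t 5.95 unit [-0.0028  0.1134  0.1262] z 0.1442 F_u [0.04 0.83 0.18] drot [ 0.03 -0.01  0.1 ] w -0.0
```

View pics/side4.png

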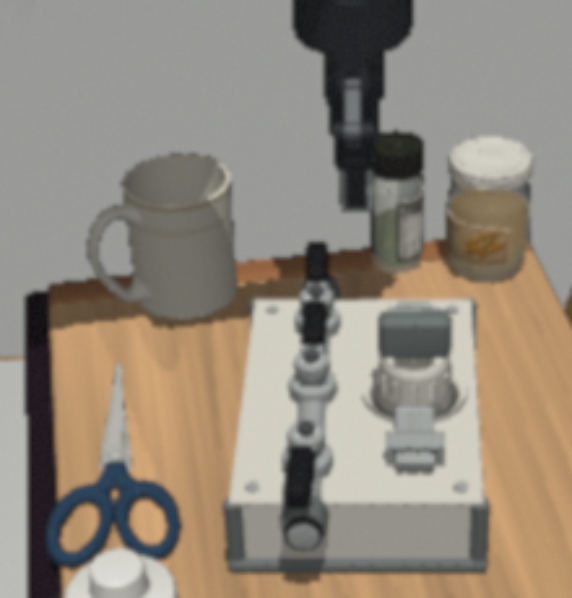

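The middle lever now lies along the pipe, fully open. Next I test the left lever gently.

{"method": "apply_moves", "body": {
  "commands": [
    {"linear":[0,0,0.025],"delta_rot":[0,0,0],"fingers":255},
    {"linear":[0,0,0.045],"delta_rot":[0,0,0],"fingers":255},
    {"linear":[0,0,0.05],"delta_rot":[0,0,0],"fingers":255},
    {"linear":[-0.004,0,0.05],"delta_rot":[0,0,0],"fingers":255},
    {"linear":[-0.008,0,0.05],"delta_rot":[0,0,0],"fingers":255},
    {"linear":[-0.011,0,0.05],"delta_rot":[0,0,0],"fingers":255},
    {"linear":[-0.013,0,0.05],"delta_rot":[0,0,0],"fingers":255},
    {"linear":[-0.015,0,0.05],"delta_rot":[0,0,0],"fingers":255}
  ]
}}

```text
time: 6.75
tool_pos: [0.5498, 0.1667, 0.0958]
tool_rot: [-0.001, 0.995, -0.096, 0.002]
contact_force: [4.7, 1.6, 1.6]
gripper_width: 0.004
```

Run:
```python
from h import *
where()
```

```text
t 6.75 unit [-0.0165  0.1142  0.0778] z 0.0958 F_u [4.27 2.51 1.59] drot [-0.09 -0.2   0.08] w 0.004
```

{"method": "apply_moves", "body": {
  "commands": [
    {"linear":[-0.0015,0,0],"delta_rot":[0,0,0],"fingers":255},
    {"linear":[-0.003,0,0],"delta_rot":[0,0,0],"fingers":255},
    {"linear":[-0.0045,0,0],"delta_rot":[0,0,0],"fingers":255},
    {"linear":[-0.006,0,0],"delta_rot":[0,0,0],"fingers":255},
    {"linear":[-0.007,0,0],"delta_rot":[0,0,0],"fingers":255},
    {"linear":[-0.008,0,0],"delta_rot":[0,0,0],"fingers":255},
    {"linear":[-0.009,0,0],"delta_rot":[0,0,0],"fingers":255},
    {"linear":[-0.009,0,0],"delta_rot":[0,0,0],"fingers":255}
  ]
}}

```text
time: 7.55
tool_pos: [0.5468, 0.1672, 0.0965]
tool_rot: [-0.0, 0.995, -0.096, 0.009]
contact_force: [23.5, -2.0, -10.3]
gripper_width: -0.001
```

Run:
```python
from h import *
where()
```

```text
t 7.55 unit [-0.0195  0.1141  0.0785] z 0.0965 F_u [ 23.42   2.57 -10.29] drot [-0.16 -1.08  0.08] w -0.001
```

Left lever is blocked: 23 N after about 0.2 rad of play. So the supply side is the right. Backing off and going there.

{"method": "apply_moves", "body": {
  "commands": [
    {"linear":[0.01,0,0],"delta_rot":[0,0,0],"fingers":255},
    {"linear":[0.02,0,-0.02],"delta_rot":[0,0,0],"fingers":255},
    {"linear":[0.02,0,-0.06],"delta_rot":[0,0,0],"fingers":255},
    {"linear":[0.01,0.04,-0.07],"delta_rot":[0,0,0],"fingers":255},
    {"linear":[0.005,0.085,-0.07],"delta_rot":[0,0,0],"fingers":255},
    {"linear":[0.005,0.13,-0.07],"delta_rot":[0,0,0],"fingers":255},
    {"linear":[0.01,0.175,-0.07],"delta_rot":[0,0,0],"fingers":255},
    {"linear":[0.024,0.22,-0.06],"delta_rot":[0,0,0],"fingers":255}
  ]
}}

```text
time: 8.35
tool_pos: [0.5206, -0.0535, 0.1556]
tool_rot: [-0.0, 0.995, -0.096, 0.0]
contact_force: [0.7, 0.3, -0.1]
gripper_width: -0.002
```

Run:
```python
from h import *
where()
cv2.imwrite("pics/side5.png",cv2.resize(eyes.grab_frame("side")[110:340,180:400,::-1],None,fx=2.6,fy=2.6))
where()
```

```text
t 8.35 unit [-0.0028 -0.1076  0.1376] z 0.1556 F_u [ 0.64  0.48 -0.15] drot [-0.02 -0.05  0.14] w -0.002
t 8.4 unit [-0.0019 -0.1137  0.1352] z 0.1532 F_u [ 0.23 -3.77 -1.  ] drot [ 0.27  0.08 -0.17] w -0.005
```

View pics/side5.png

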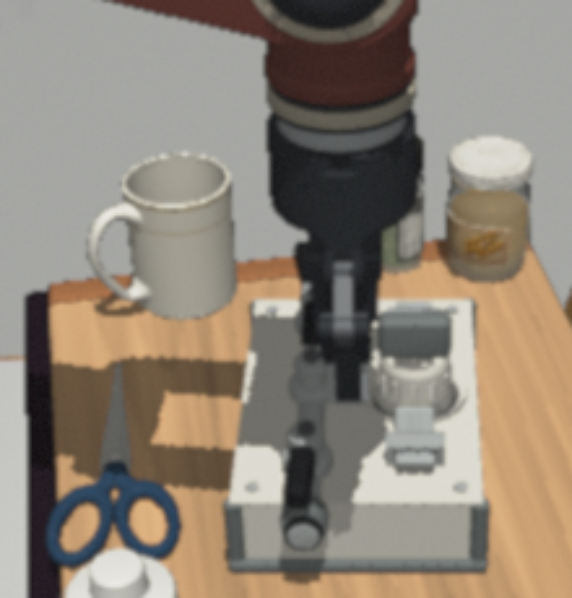

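{"method": "apply_moves", "body": {
  "commands": [
    {"linear":[0,0,0.025],"delta_rot":[0,0,0],"fingers":255},
    {"linear":[0,0,0.05],"delta_rot":[0,0,0],"fingers":255},
    {"linear":[0,0,0.06],"delta_rot":[0,0,0],"fingers":255},
    {"linear":[-0.004,0,0.06],"delta_rot":[0,0,0],"fingers":255},
    {"linear":[-0.008,0,0.06],"delta_rot":[0,0,0],"fingers":255},
    {"linear":[-0.011,0,0.06],"delta_rot":[0,0,0],"fingers":255},
    {"linear":[-0.014,0,0.06],"delta_rot":[0,0,0],"fingers":255},
    {"linear":[-0.017,0,0.06],"delta_rot":[0,0,0],"fingers":255}
  ]
}}

```text
time: 9.2
tool_pos: [0.506, -0.0496, 0.0959]
tool_rot: [0.001, 0.995, -0.096, 0.002]
contact_force: [3.6, -2.0, -1.2]
gripper_width: -0.005
```

Run:
```python
from h import *
where()
```

```text
t 9.2 unit [-0.0178 -0.1066  0.0779] z 0.0959 F_u [ 3.94 -1.26 -1.21] drot [ 0.05 -0.28  0.1 ] w -0.005
```

{"method": "apply_moves", "body": {
  "commands": [
    {"linear":[-0.002,0.002,0],"delta_rot":[0,0,0],"fingers":255},
    {"linear":[-0.004,0.004,0],"delta_rot":[0,0,0],"fingers":255},
    {"linear":[-0.006,0.006,0],"delta_rot":[0,0,0],"fingers":255},
    {"linear":[-0.0075,0.008,0],"delta_rot":[0,0,0],"fingers":255},
    {"linear":[-0.009,0.009,0],"delta_rot":[0,0,0],"fingers":255},
    {"linear":[-0.0105,0.01,0],"delta_rot":[0,0,0],"fingers":255},
    {"linear":[-0.012,0.011,0],"delta_rot":[0,0,0],"fingers":255},
    {"linear":[-0.012,0.011,0],"delta_rot":[0,0,0],"fingers":255}
  ]
}}

```text
time: 10.0
tool_pos: [0.4902, -0.0577, 0.0941]
tool_rot: [0.0, 0.995, -0.096, -0.0]
contact_force: [0.7, -0.4, -0.1]
gripper_width: -0.0
```

Run:
```python
from h import *
where()
```

```text
t 10.0 unit [-0.0317 -0.1176  0.0761] z 0.0941 F_u [ 0.79 -0.21 -0.08] drot [0.01 0.06 0.09] w -0.0
```

{"method": "apply_moves", "body": {
  "commands": [
    {"linear":[-0.0045,0.0015,0],"delta_rot":[0,0,0],"fingers":255},
    {"linear":[-0.0085,0.001,0],"delta_rot":[0,0,0],"fingers":255},
    {"linear":[-0.0145,-0.0005,0],"delta_rot":[0,0,0],"fingers":255},
    {"linear":[-0.02,-0.0035,0],"delta_rot":[0,0,0],"fingers":255},
    {"linear":[-0.0255,-0.007,0],"delta_rot":[0,0,0],"fingers":255},
    {"linear":[-0.0305,-0.0115,0],"delta_rot":[0,0,0],"fingers":255},
    {"linear":[-0.0345,-0.0155,0],"delta_rot":[0,0,0],"fingers":255},
    {"linear":[-0.0375,-0.0195,0],"delta_rot":[0,0,0],"fingers":255}
  ]
}}

```text
time: 10.8
tool_pos: [0.4571, -0.031, 0.0943]
tool_rot: [0.0, 0.995, -0.096, -0.0]
contact_force: [1.3, -2.7, 0.2]
gripper_width: 0.004
```

Run:
```python
from h import *
where()
cv2.imwrite("pics/side6.png",cv2.resize(eyes.grab_frame("side")[160:340,200:400,::-1],None,fx=3,fy=3))
where()
```

```text
t 10.8 unit [-0.0694 -0.0977  0.0763] z 0.0943 F_u [ 1.83 -2.4   0.18] drot [0.03 0.03 0.1 ] w 0.004
t 10.85 unit [-0.07   -0.0971  0.076 ] z 0.094 F_u [ 0.83 -0.53  1.68] drot [-0.03  0.11  0.12] w -0.002
```

View pics/side6.png

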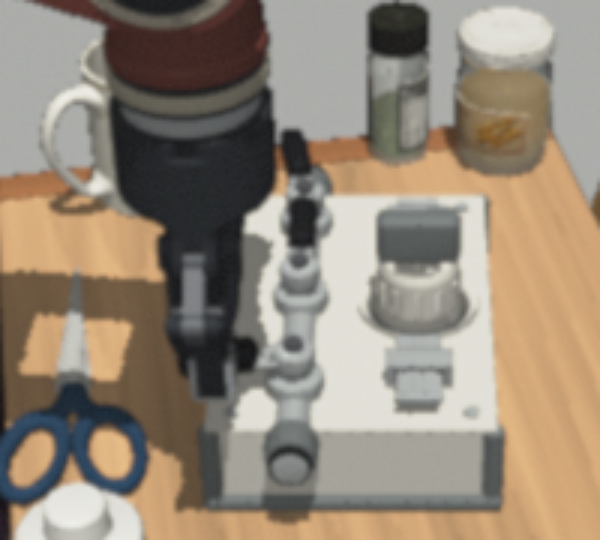

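{"method": "apply_moves", "body": {
  "commands": [
    {"linear":[-0.001,-0.002,0],"delta_rot":[0,0,0],"fingers":255},
    {"linear":[-0.001,-0.0035,0],"delta_rot":[0,0,0],"fingers":255},
    {"linear":[-0.001,-0.005,0],"delta_rot":[0,0,0],"fingers":255},
    {"linear":[-0.001,-0.006,0],"delta_rot":[0,0,0],"fingers":255},
    {"linear":[-0.001,-0.007,0],"delta_rot":[0,0,0],"fingers":255},
    {"linear":[-0.001,-0.008,0],"delta_rot":[0,0,0],"fingers":255},
    {"linear":[-0.001,-0.008,0],"delta_rot":[0,0,0],"fingers":255},
    {"linear":[-0.001,-0.008,0],"delta_rot":[0,0,0],"fingers":255}
  ]
}}

```text
time: 11.65
tool_pos: [0.4571, -0.0245, 0.0938]
tool_rot: [0.002, 0.995, -0.096, -0.001]
contact_force: [-5.1, -7.1, 1.5]
gripper_width: 0.002
```

Run:
```python
from h import *
where()
```

```text
t 11.65 unit [-0.0706 -0.0913  0.0758] z 0.0938 F_u [-3.68 -7.92  1.49] drot [0.2  0.15 0.1 ] w 0.002
```

{"method": "apply_moves", "body": {
  "commands": [
    {"linear":[0,-0.001,0],"delta_rot":[0,0,0],"fingers":255},
    {"linear":[0,-0.0015,0],"delta_rot":[0,0,0],"fingers":255},
    {"linear":[0,-0.002,0],"delta_rot":[0,0,0],"fingers":255},
    {"linear":[0,-0.0025,0],"delta_rot":[0,0,0],"fingers":255},
    {"linear":[0,-0.003,0],"delta_rot":[0,0,0],"fingers":255},
    {"linear":[0,-0.0035,0],"delta_rot":[0,0,0],"fingers":255},
    {"linear":[0,-0.004,0],"delta_rot":[0,0,0],"fingers":255},
    {"linear":[0,-0.004,0],"delta_rot":[0,0,0],"fingers":255}
  ]
}}

```text
time: 12.45
tool_pos: [0.4573, -0.0239, 0.0939]
tool_rot: [0.006, 0.995, -0.096, -0.002]
contact_force: [-7.3, -19.8, 3.3]
gripper_width: 0.0
```

Run:
```python
from h import *
where()
```

```text
t 12.45 unit [-0.0706 -0.0907  0.0759] z 0.0939 F_u [ -3.32 -20.78   3.28] drot [0.68 0.18 0.12] w 0.0
```

{"method": "apply_moves", "body": {
  "commands": [
    {"linear":[0,0.006,0],"delta_rot":[0,0,0],"fingers":255},
    {"linear":[-0.002,0.016,-0.02],"delta_rot":[0,0,0],"fingers":255},
    {"linear":[0,0.01,-0.06],"delta_rot":[0,0,0],"fingers":255},
    {"linear":[0.005,-0.035,-0.065],"delta_rot":[0,0,0],"fingers":255},
    {"linear":[0.01,-0.08,-0.065],"delta_rot":[0,0,0],"fingers":255},
    {"linear":[0.025,-0.125,-0.065],"delta_rot":[0,0,0],"fingers":255},
    {"linear":[0.045,-0.165,-0.065],"delta_rot":[0,0,0],"fingers":255},
    {"linear":[0.068,-0.2,-0.06],"delta_rot":[0,0,0],"fingers":255}
  ]
}}

```text
time: 13.25
tool_pos: [0.5649, 0.167, 0.1548]
tool_rot: [-0.001, 0.995, -0.095, 0.001]
contact_force: [0.4, -0.7, 0.6]
gripper_width: 0.001
```

Run:
```python
from h import *
where()
cv2.imwrite("pics/side7.png",cv2.resize(eyes.grab_frame("side")[160:340,200:400,::-1],None,fx=3,fy=3))
where()
```

```text
t 13.25 unit [-0.0017  0.1174  0.1368] z 0.1548 F_u [ 0.49 -0.58  0.59] drot [-0.14 -0.06  0.16] w 0.001
t 13.3 unit [0.0003 0.1209 0.1345] z 0.1525 F_u [-1.11  1.05  0.51] drot [-0.29 -0.03  0.25] w 0.001
```

View pics/side7.png

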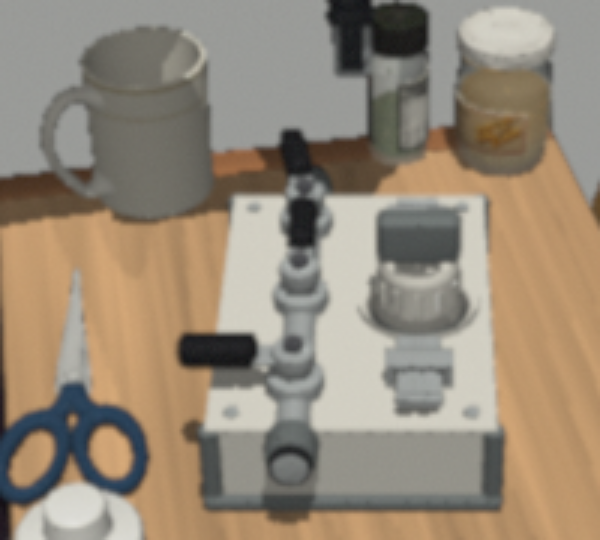

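{"method": "apply_moves", "body": {
  "commands": [
    {"linear":[0,0,0.025],"delta_rot":[0,0,0],"fingers":255},
    {"linear":[0,0.002,0.05],"delta_rot":[0,0,0],"fingers":255},
    {"linear":[0,0.002,0.06],"delta_rot":[0,0,0],"fingers":255},
    {"linear":[-0.005,0.002,0.06],"delta_rot":[0,0,0],"fingers":255},
    {"linear":[-0.01,0.002,0.06],"delta_rot":[0,0,0],"fingers":255},
    {"linear":[-0.015,0.002,0.06],"delta_rot":[0,0,0],"fingers":255},
    {"linear":[-0.019,0.002,0.06],"delta_rot":[0,0,0],"fingers":255},
    {"linear":[-0.022,0.002,0.06],"delta_rot":[0,0,0],"fingers":255}
  ]
}}

```text
time: 14.1
tool_pos: [0.5431, 0.1662, 0.096]
tool_rot: [-0.0, 0.995, -0.096, 0.002]
contact_force: [4.2, -0.3, -0.9]
gripper_width: 0.001
```

Run:
```python
from h import *
where()
```

```text
t 14.1 unit [-0.023   0.1124  0.078 ] z 0.096 F_u [ 4.23  0.5  -0.86] drot [-0.06 -0.25  0.09] w 0.001
```

{"method": "apply_moves", "body": {
  "commands": [
    {"linear":[-0.002,-0.001,0],"delta_rot":[0,0,0],"fingers":255},
    {"linear":[-0.0035,-0.002,0],"delta_rot":[0,0,0],"fingers":255},
    {"linear":[-0.005,-0.003,0],"delta_rot":[0,0,0],"fingers":255},
    {"linear":[-0.0065,-0.004,0],"delta_rot":[0,0,0],"fingers":255},
    {"linear":[-0.008,-0.0045,0],"delta_rot":[0,0,0],"fingers":255},
    {"linear":[-0.0095,-0.005,0],"delta_rot":[0,0,0],"fingers":255},
    {"linear":[-0.011,-0.005,0],"delta_rot":[0,0,0],"fingers":255},
    {"linear":[-0.011,-0.005,0],"delta_rot":[0,0,0],"fingers":255}
  ]
}}

```text
time: 14.9
tool_pos: [0.5317, 0.1733, 0.0941]
tool_rot: [-0.0, 0.995, -0.096, -0.0]
contact_force: [3.1, -0.6, 0.5]
gripper_width: -0.001
```

Run:
```python
from h import *
where()
```

```text
t 14.9 unit [-0.0355  0.1172  0.0761] z 0.0941 F_u [3.15 0.03 0.51] drot [-0.    0.03  0.09] w -0.001
```

{"method": "apply_moves", "body": {
  "commands": [
    {"linear":[-0.0035,-0.001,0],"delta_rot":[0,0,0],"fingers":255},
    {"linear":[-0.008,0,0],"delta_rot":[0,0,0],"fingers":255},
    {"linear":[-0.0135,0.0015,0],"delta_rot":[0,0,0],"fingers":255},
    {"linear":[-0.0195,0.005,0],"delta_rot":[0,0,0],"fingers":255},
    {"linear":[-0.0245,0.0085,0],"delta_rot":[0,0,0],"fingers":255},
    {"linear":[-0.0295,0.0135,0],"delta_rot":[0,0,0],"fingers":255},
    {"linear":[-0.0325,0.018,0],"delta_rot":[0,0,0],"fingers":255},
    {"linear":[-0.035,0.022,0],"delta_rot":[0,0,0],"fingers":255}
  ]
}}

```text
time: 15.7
tool_pos: [0.493, 0.1583, 0.0942]
tool_rot: [-0.001, 0.995, -0.096, -0.0]
contact_force: [8.1, 8.6, -2.9]
gripper_width: -0.0
```

Run:
```python
from h import *
where()
```

```text
t 15.7 unit [-0.0706  0.095   0.0762] z 0.0942 F_u [ 6.27  9.96 -2.88] drot [-0.06  0.02  0.07] w -0.0
```

{"method": "apply_moves", "body": {
  "commands": [
    {"linear":[0,0.0015,0],"delta_rot":[0,0,0],"fingers":255},
    {"linear":[0,0.0025,0],"delta_rot":[0,0,0],"fingers":255},
    {"linear":[0,0.0035,0],"delta_rot":[0,0,0],"fingers":255},
    {"linear":[0,0.0045,0],"delta_rot":[0,0,0],"fingers":255},
    {"linear":[0,0.0055,0],"delta_rot":[0,0,0],"fingers":255},
    {"linear":[0,0.0065,0],"delta_rot":[0,0,0],"fingers":255},
    {"linear":[0,0.007,0],"delta_rot":[0,0,0],"fingers":255},
    {"linear":[0,0.007,0],"delta_rot":[0,0,0],"fingers":255}
  ]
}}

```text
time: 16.5
tool_pos: [0.4931, 0.1577, 0.0945]
tool_rot: [-0.008, 0.995, -0.096, 0.001]
contact_force: [8.3, 24.9, -6.0]
gripper_width: -0.002
```

Run:
```python
from h import *
where()
```

```text
t 16.5 unit [-0.0704  0.0944  0.0765] z 0.0945 F_u [ 3.31 26.04 -5.99] drot [-0.92 -0.07  0.03] w -0.002
```

{"method": "apply_moves", "body": {
  "commands": [
    {"linear":[0,-0.007,0],"delta_rot":[0,0,0],"fingers":255},
    {"linear":[0,-0.015,-0.01],"delta_rot":[0,0,0],"fingers":255},
    {"linear":[-0.005,-0.015,-0.05],"delta_rot":[0,0,0],"fingers":255},
    {"linear":[-0.025,0,-0.09],"delta_rot":[0,0,0],"fingers":100},
    {"linear":[-0.06,0.02,-0.12],"delta_rot":[0,0,0],"fingers":100},
    {"linear":[-0.08,0.05,-0.13],"delta_rot":[0,0,0],"fingers":0},
    {"linear":[-0.08,0.08,-0.13],"delta_rot":[0,0,0],"fingers":0},
    {"linear":[-0.08,0.08,-0.13],"delta_rot":[0,0,0],"fingers":0}
  ]
}}

```text
time: 17.3
tool_pos: [0.3973, 0.086, 0.2253]
tool_rot: [0.001, 0.995, -0.098, 0.0]
contact_force: [0.5, -0.1, 0.4]
gripper_width: 0.848
```

Run:
```python
from h import *
where()
T=eyes.grab_frame("top")[:,:,::-1]; S=eyes.grab_frame("side")[:,:,::-1]
cv2.imwrite("pics/top8f.png",T);cv2.imwrite("pics/side8f.png",S)
cv2.imwrite("pics/top8.png",cv2.resize(T[180:300,230:390],None,fx=5,fy=5,interpolation=cv2.INTER_CUBIC));cv2.imwrite("pics/side8.png",cv2.resize(S[160:340,200:400],None,fx=3,fy=3))
where()
```

```text
t 17.3 unit [-0.1506  0.0056  0.2073] z 0.2253 F_u [ 0.56 -0.02  0.45] drot [ 0.08 -0.06 -0.12] w 0.848
t 17.4 unit [-0.1503  0.0074  0.2065] z 0.2245 F_u [0.32 0.75 0.93] drot [ 0.01  0.03 -0.01] w 0.991
```

View pics/top8.png

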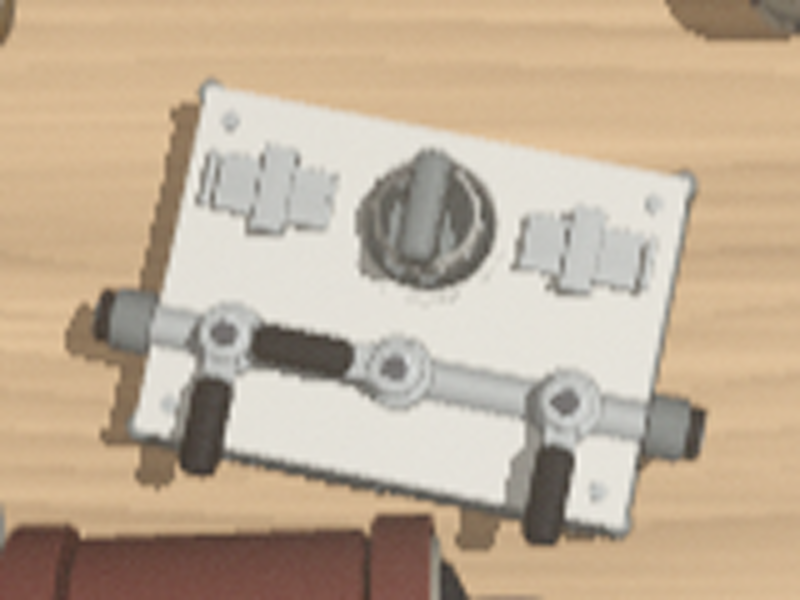

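View pics/side8.png

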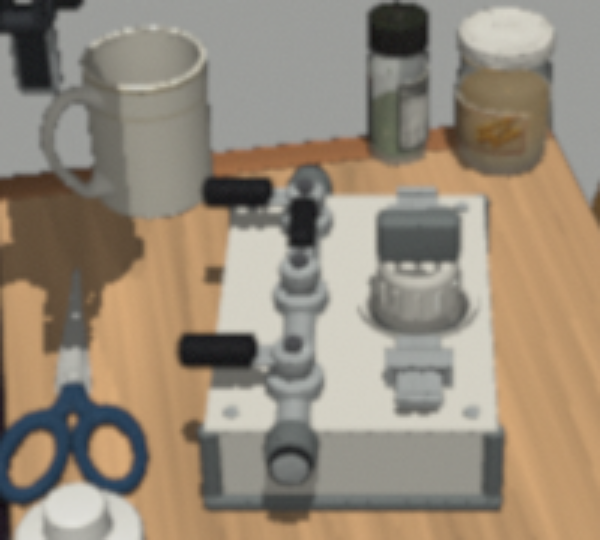

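All three levers look turned and both keepers have drawn back. I'll check the angles numerically, along with the bar grip pose.

Run:
```python
from h import *
I=cv2.imread("pics/top8f.png"); h=cv2.cvtColor(I,cv2.COLOR_BGR2HSV)
m=(h[...,2]<75).astype(np.uint8); m[:180]=0;m[290:]=0;m[:,:260]=0;m[:,:230]=0;m[:,352:]=0
n,l,st,c=cv2.connectedComponentsWithStats(m)
piv=ray("top",np.array([(224,331),(396,367),(567,402)])/5+[229.6,179.6],.101)
print("piv",piv.round(4), "axis deg", np.degrees(np.arctan2(-(piv[0]-piv[2])[0],(piv[0]-piv[2])[1])))
for i in range(1,n):
    if st[i,4]<60 or st[i,4]>400: continue
    ys,xs=np.nonzero(l==i); P=ray("top",np.c_[xs,ys],.106)[:,:2]; mu=P.mean(0)
    w,v=np.linalg.eigh(np.cov((P-mu).T)); d=v[:,1]
    print(i,st[i],mu.round(4),"unit",RU.inv().apply(np.r_[mu,.1]-C0).round(4),"axis deg rel unit",(np.degrees(np.arctan2(d[1],d[0]))+11.1)%180)
    for p in piv:
        e=mu-p[:2]
        if np.linalg.norm(e)<.055: print("   from piv angle rel unit",np.degrees(np.arctan2(e[1],e[0]))+11.1,np.linalg.norm(e))
```

```text
piv [[ 0.5312  0.1299  0.101 ]
 [ 0.5161  0.0586  0.101 ]
 [ 0.5015 -0.0118  0.101 ]] axis deg -11.85793533360911
```

Run:
```python
from h import *
I=cv2.imread("pics/top8f.png"); h=cv2.cvtColor(I,cv2.COLOR_BGR2HSV)
print(I[263,271],I[249,290])
piv=ray("top",np.array([(224,331),(396,367),(567,402)])/5+[229.6,179.6],.101)
for name,(x0,y0,x1,y1),k in(("left",(262,254,279,277),0),("mid",(279,240,303,257),1),("right",(331,266,347,290),2)):
    m=I[y0:y1,x0:x1].max(2)<85; ys,xs=np.nonzero(m)
    P=ray("top",np.c_[xs+x0,ys+y0],.106)[:,:2]; mu=P.mean(0); w,v=np.linalg.eigh(np.cov((P-mu).T)); d=v[:,1]; e=mu-piv[k][:2]
    print(name,len(xs),mu.round(4),"axis",(np.degrees(np.arctan2(d[1],d[0]))+11.8)%180,"from pivot",np.degrees(np.arctan2(e[1],e[0]))+11.8,np.linalg.norm(e))
```

```text
[71 76 82] [66 73 80]
left 133 [0.4912 0.137 ] axis 0.44398300336584384 from pivot 181.6722959056505 0.040682422469061987
mid 121 [0.5225 0.0972] axis 89.63049600045879 from pivot 92.36685509042027 0.03908921371605078
right 118 [ 0.462  -0.0031] axis 1.811803206711886 from pivot 179.42223894032333 0.040377236962744534
```

{"method": "apply_moves", "body": {
  "commands": [
    {"linear":[0.045,0.002,0],"delta_rot":[0,0,0],"fingers":0},
    {"linear":[0.09,0.004,0],"delta_rot":[0,0,0],"fingers":0},
    {"linear":[0.135,0.006,0],"delta_rot":[0,0,0],"fingers":0},
    {"linear":[0.17,0.0065,0.01],"delta_rot":[0,0,0],"fingers":0},
    {"linear":[0.1855,0.0065,0.03],"delta_rot":[0,0,0],"fingers":0},
    {"linear":[0.1855,0.0065,0.06],"delta_rot":[0,0,0],"fingers":0},
    {"linear":[0.1855,0.0065,0.075],"delta_rot":[0,0,0],"fingers":0},
    {"linear":[0.1855,0.0065,0.075],"delta_rot":[0,0,0],"fingers":0}
  ]
}}

```text
time: 18.2
tool_pos: [0.5768, 0.0472, 0.1452]
tool_rot: [0.0, 0.995, -0.096, -0.004]
contact_force: [-0.8, -0.8, -0.1]
gripper_width: 0.995
```

Run:
```python
from h import *
where();print(state()['tool_pos'])
S=eyes.grab_frame("side")[:,:,::-1]
cv2.imwrite("pics/side9.png",cv2.resize(S[130:340,220:420],None,fx=2.8,fy=2.8))
where()
```

```text
t 18.2 unit [0.033  0.0021 0.1272] z 0.1452 F_u [-0.68 -0.94 -0.05] drot [0.06 0.46 0.14] w 0.995
[0.57682893 0.04717656 0.14522037]
t 18.25 unit [0.0343 0.0022 0.1297] z 0.1477 F_u [0.48 0.57 0.58] drot [0.03 0.22 0.13] w 0.999
```

View pics/side9.png

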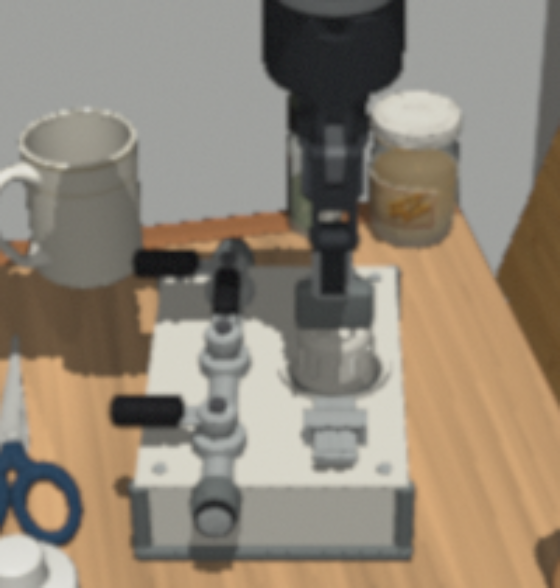

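{"method": "apply_moves", "body": {
  "commands": [
    {"linear":[0.001,0.001,0.012],"delta_rot":[0,0,0],"fingers":0},
    {"linear":[0.001,0.001,0.025],"delta_rot":[0,0,0],"fingers":0},
    {"linear":[0.001,0.001,0.034],"delta_rot":[0,0,0],"fingers":60},
    {"linear":[0.001,0.001,0.037],"delta_rot":[0,0,0],"fingers":120},
    {"linear":[0.001,0.001,0.037],"delta_rot":[0,0,0],"fingers":150},
    {"linear":[0.001,0.001,0.037],"delta_rot":[0,0,0],"fingers":170},
    {"linear":[0.001,0.001,0.037],"delta_rot":[0,0,0],"fingers":170},
    {"linear":[0.001,0.001,0.037],"delta_rot":[0,0,0],"fingers":170}
  ]
}}

```text
time: 19.05
tool_pos: [0.5804, 0.0452, 0.1129]
tool_rot: [-0.0, 0.995, -0.096, 0.001]
contact_force: [-0.1, 0.2, 0.2]
gripper_width: 0.336
```

Run:
```python
from h import *
where();print(state()['tool_pos'])
```

```text
t 19.05 unit [0.0369 0.0008 0.0949] z 0.1129 F_u [-0.1   0.21  0.21] drot [-0.01 -0.06  0.09] w 0.336
[0.58040014 0.04517203 0.112903  ]
```

Positioned at the bar with no contact; now close.

{"method": "apply_moves", "body": {
  "commands": [
    {"linear":[-0.001,0,0.001],"delta_rot":[0,0,0],"fingers":200},
    {"linear":[-0.001,0,0.001],"delta_rot":[0,0,0],"fingers":220},
    {"linear":[-0.001,0,0.001],"delta_rot":[0,0,0],"fingers":255},
    {"linear":[-0.001,0,0.001],"delta_rot":[0,0,0],"fingers":255},
    {"linear":[-0.001,0,0.001],"delta_rot":[0,0,0],"fingers":255},
    {"linear":[-0.001,0,0.001],"delta_rot":[0,0,0],"fingers":255},
    {"linear":[-0.001,0,0.001],"delta_rot":[0,0,0],"fingers":255},
    {"linear":[-0.001,0,0.001],"delta_rot":[0,0,0],"fingers":255}
  ]
}}

```text
time: 19.85
tool_pos: [0.5792, 0.0456, 0.1117]
tool_rot: [-0.0, 0.995, -0.096, 0.0]
contact_force: [-0.4, 4.1, 5.4]
gripper_width: 0.175
```

Run:
```python
from h import *
where()
S=eyes.grab_frame("side")[:,:,::-1]
cv2.imwrite("pics/side10.png",cv2.resize(S[130:340,220:420],None,fx=2.8,fy=2.8))
where()
```

```text
t 19.85 unit [0.0357 0.001  0.0937] z 0.1117 F_u [-1.2   3.99  5.4 ] drot [-0.03 -0.02  0.09] w 0.175
t 19.9 unit [0.0357 0.001  0.0937] z 0.1117 F_u [-1.95  2.94  4.62] drot [-0.03 -0.02  0.09] w 0.176
```

View pics/side10.png

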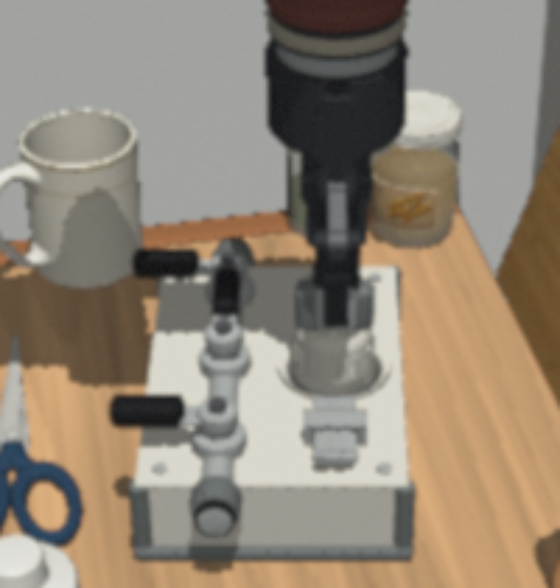

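{"method": "apply_moves", "body": {
  "commands": [
    {"linear":[0,0,-0.004],"delta_rot":[0,0,0],"fingers":255},
    {"linear":[0,0,-0.01],"delta_rot":[0,0,0],"fingers":255},
    {"linear":[0,0,-0.02],"delta_rot":[0,0,0],"fingers":255},
    {"linear":[0,0,-0.03],"delta_rot":[0,0,0],"fingers":255},
    {"linear":[0,0,-0.04],"delta_rot":[0,0,0],"fingers":255},
    {"linear":[0,0,-0.05],"delta_rot":[0,0,0],"fingers":255},
    {"linear":[0,0,-0.06],"delta_rot":[0,0,0],"fingers":255},
    {"linear":[0,0,-0.07],"delta_rot":[0,0,0],"fingers":255}
  ]
}}

```text
time: 20.7
tool_pos: [0.5791, 0.0454, 0.1824]
tool_rot: [0.0, 0.995, -0.096, 0.0]
contact_force: [-0.5, 0.3, -3.7]
gripper_width: 0.173
```

Run:
```python
from h import *
where()
S=eyes.grab_frame("side")[:,:,::-1]
cv2.imwrite("pics/side11.png",cv2.resize(S[110:340,220:420],None,fx=2.6,fy=2.6))
where()
```

```text
t 20.7 unit [0.0356 0.0007 0.1644] z 0.1824 F_u [-0.53  0.25 -3.71] drot [-0.   -0.03  0.09] w 0.173
t 20.75 unit [0.0367 0.0009 0.1666] z 0.1846 F_u [ 0.74  0.96 -1.31] drot [-0.03 -0.21  0.09] w 0.175
```

View pics/side11.png

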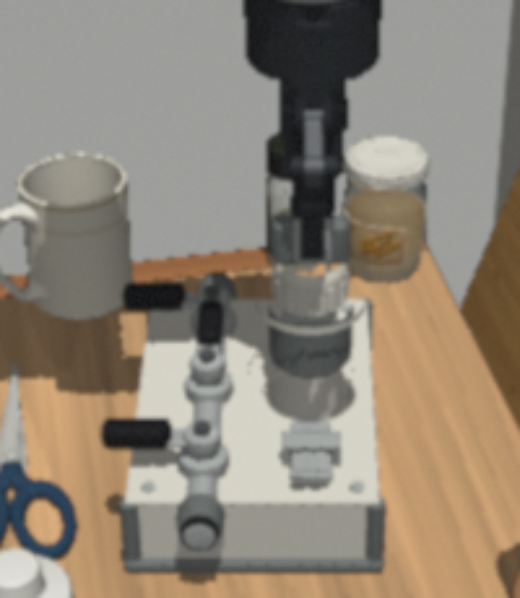

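Run:
```python
from h import *
print("canister lid",ray("top",[(435,175)],.138),"jar",ray("top",[(392,167)],.123),"timer",ray("top",[(374,316)],.07))
t=[.515,-.1978,.222]; print(rel(t)); where()
I=cv2.imread("pics/top8f.png")
cv2.imwrite("pics/topr.png",cv2.resize(I[140:340,340:480],None,fx=3,fy=3))
# inner floor of dish
x0,y0,x1,y1=385,215,470,295
g=cv2.cvtColor(I[y0:y1,x0:x1],cv2.COLOR_BGR2GRAY); h=cv2.cvtColor(I[y0:y1,x0:x1],cv2.COLOR_BGR2HSV)
m=((h[...,1]<60)&(h[...,2]>110)).astype(np.uint8); m=cv2.morphologyEx(m,cv2.MORPH_OPEN,np.ones((3,3)))
c=max(cv2.findContours(m,0,1)[0],key=cv2.contourArea); P=ray("top",c[:,0]+[x0,y0],.038); print(cv2.minEnclosingCircle(P[:,:2].astype(np.float32)))
```

```text
canister lid [[ 0.67006584 -0.19746646  0.138     ]] jar [[ 0.69075818 -0.11288778  0.123     ]] timer [[ 0.38676908 -0.07619568  0.07      ]]
[-0.01742906  0.25111355 -0.03762932]
t 20.75 unit [0.0367 0.0009 0.1666] z 0.1846 F_u [ 0.74  0.96 -1.31] drot [-0.03 -0.21  0.09] w 0.175
((0.5152292251586914, -0.1969846934080124), 0.06463231891393661)
```

View pics/topr.png

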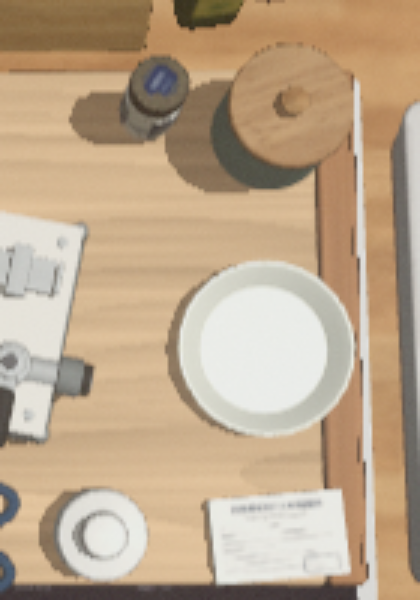

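{"method": "apply_moves", "body": {
  "commands": [
    {"linear":[0,0,-0.015],"delta_rot":[0,0,0],"fingers":255},
    {"linear":[0,0.01,-0.03],"delta_rot":[0,0,0],"fingers":255},
    {"linear":[-0.002,0.03,-0.04],"delta_rot":[0,0,0],"fingers":255},
    {"linear":[-0.004,0.06,-0.04],"delta_rot":[0,0,0],"fingers":255},
    {"linear":[-0.006,0.09,-0.04],"delta_rot":[0,0,0],"fingers":255},
    {"linear":[-0.008,0.12,-0.04],"delta_rot":[0,0,0],"fingers":255},
    {"linear":[-0.01,0.15,-0.04],"delta_rot":[0,0,0],"fingers":255},
    {"linear":[-0.012,0.18,-0.04],"delta_rot":[0,0,0],"fingers":255}
  ]
}}

```text
time: 21.55
tool_pos: [0.5324, -0.1308, 0.2226]
tool_rot: [0.0, 0.995, -0.096, 0.001]
contact_force: [-0.1, 0.7, -3.7]
gripper_width: 0.175
```

{"method": "apply_moves", "body": {
  "commands": [
    {"linear":[-0.002,0.025,0],"delta_rot":[0,0,0],"fingers":255},
    {"linear":[-0.004,0.045,0],"delta_rot":[0,0,0],"fingers":255},
    {"linear":[-0.005,0.06,0],"delta_rot":[0,0,0],"fingers":255},
    {"linear":[-0.0055,0.068,0],"delta_rot":[0,0,0],"fingers":255},
    {"linear":[-0.0055,0.071,0.01],"delta_rot":[0,0,0],"fingers":255},
    {"linear":[-0.0055,0.071,0.025],"delta_rot":[0,0,0],"fingers":255},
    {"linear":[-0.0055,0.071,0.04],"delta_rot":[0,0,0],"fingers":255},
    {"linear":[-0.0055,0.071,0.04],"delta_rot":[0,0,0],"fingers":255}
  ]
}}

```text
time: 22.35
tool_pos: [0.5119, -0.1957, 0.1766]
tool_rot: [-0.002, 0.995, -0.095, -0.004]
contact_force: [0.4, 0.6, -4.1]
gripper_width: 0.176
```

Run:
```python
from h import *
where();print(state()['tool_pos'])
T=eyes.grab_frame("top")[:,:,::-1]; S=eyes.grab_frame("side")[:,:,::-1]
cv2.imwrite("pics/top12.png",T);cv2.imwrite("pics/side12.png",S)
where();print(rel([.515,-.1978,.2]))
```

```text
t 22.35 unit [ 0.016  -0.2488  0.1586] z 0.1766 F_u [ 0.27  0.7  -4.1 ] drot [-0.15  0.43  0.15] w 0.176
[ 0.51185033 -0.19570279  0.17657113]
t 22.45 unit [ 0.0178 -0.2495  0.1618] z 0.1798 F_u [-0.39 -0.04 -3.47] drot [-0.05  0.14  0.14] w 0.175
[ 0.00168936  0.0007275  -0.02019883]
```

View pics/side12.png

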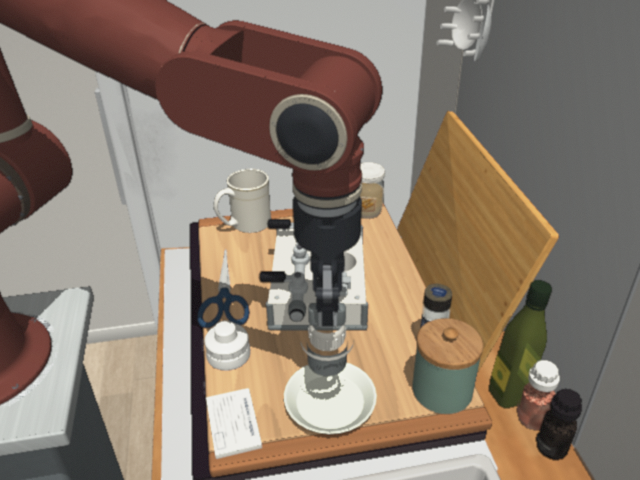

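View pics/top12.png

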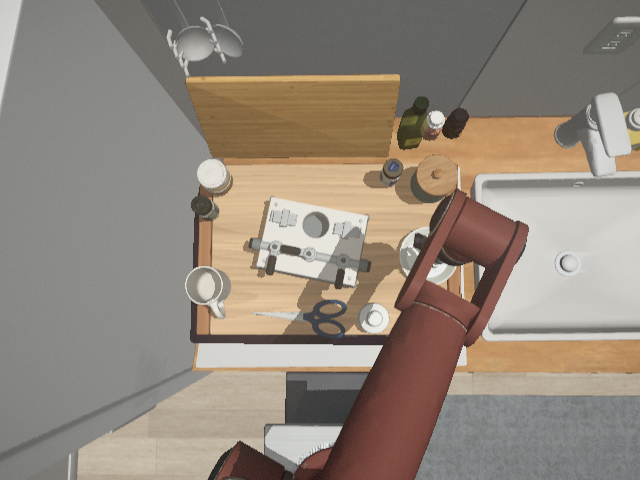

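{"method": "apply_moves", "body": {
  "commands": [
    {"linear":[0.001,0.001,0.01],"delta_rot":[0,0,0],"fingers":255},
    {"linear":[0.001,0.001,0.022],"delta_rot":[0,0,0],"fingers":255},
    {"linear":[0.001,0.001,0.034],"delta_rot":[0,0,0],"fingers":255},
    {"linear":[0.001,0.001,0.046],"delta_rot":[0,0,0],"fingers":255},
    {"linear":[0.001,0.001,0.056],"delta_rot":[0,0,0],"fingers":255},
    {"linear":[0.001,0.001,0.062],"delta_rot":[0,0,0],"fingers":255},
    {"linear":[0.001,0.001,0.066],"delta_rot":[0,0,0],"fingers":255},
    {"linear":[0.001,0.001,0.068],"delta_rot":[0,0,0],"fingers":255}
  ]
}}

```text
time: 23.25
tool_pos: [0.5147, -0.1988, 0.113]
tool_rot: [-0.0, 0.995, -0.096, -0.0]
contact_force: [-0.3, -0.0, -3.0]
gripper_width: 0.172
```

Run:
```python
from h import *
where();print(state()['tool_pos'])
S=eyes.grab_frame("side")[:,:,::-1]
cv2.imwrite("pics/side13.png",cv2.resize(S[270:450,230:430],None,fx=3,fy=3))
where();print(rel([.515,-.1978,.104]))
```

```text
t 23.25 unit [ 0.0194 -0.2513  0.095 ] z 0.113 F_u [-0.32 -0.09 -3.02] drot [-0.01  0.01  0.09] w 0.172
[ 0.51469781 -0.19880808  0.11298826]
t 23.3 unit [ 0.0194 -0.2513  0.095 ] z 0.113 F_u [-0.33 -0.59 -2.42] drot [-0.    0.01  0.09] w 0.176
[ 9.39727937e-05 -1.05374554e-03  8.98302599e-03]
```

View pics/side13.png

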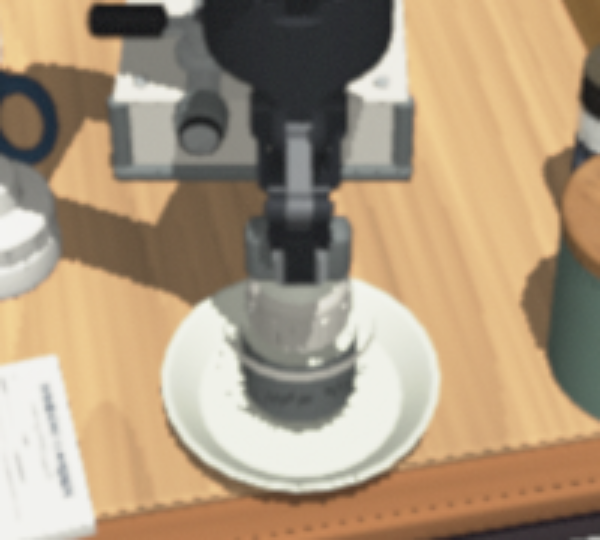

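{"method": "apply_moves", "body": {
  "commands": [
    {"linear":[0,-0.001,0.002],"delta_rot":[0,0,0],"fingers":255},
    {"linear":[0,-0.001,0.004],"delta_rot":[0,0,0],"fingers":255},
    {"linear":[0,-0.001,0.006],"delta_rot":[0,0,0],"fingers":255},
    {"linear":[0,-0.001,0.007],"delta_rot":[0,0,0],"fingers":255},
    {"linear":[0,-0.001,0.008],"delta_rot":[0,0,0],"fingers":255},
    {"linear":[0,-0.001,0.0085],"delta_rot":[0,0,0],"fingers":255},
    {"linear":[0,-0.001,0.009],"delta_rot":[0,0,0],"fingers":255},
    {"linear":[0,-0.001,0.009],"delta_rot":[0,0,0],"fingers":255}
  ]
}}

```text
time: 24.1
tool_pos: [0.5149, -0.1979, 0.1043]
tool_rot: [-0.0, 0.995, -0.096, -0.0]
contact_force: [0.5, -0.0, -4.3]
gripper_width: 0.174
```

Run:
```python
from h import *
where();print(state()['tool_pos'])
```

```text
t 24.1 unit [ 0.0194 -0.2503  0.0863] z 0.1043 F_u [ 0.46  0.05 -4.34] drot [-0.    0.    0.09] w 0.174
[ 0.51488173 -0.19785314  0.1042595 ]
```

Not in contact yet (still carrying about 3–4 N). Lowering further.

{"method": "apply_moves", "body": {
  "commands": [
    {"linear":[0,0,0.0005],"delta_rot":[0,0,0],"fingers":255},
    {"linear":[0,0,0.001],"delta_rot":[0,0,0],"fingers":255},
    {"linear":[0,0,0.0015],"delta_rot":[0,0,0],"fingers":255},
    {"linear":[0,0,0.002],"delta_rot":[0,0,0],"fingers":255},
    {"linear":[0,0,0.002],"delta_rot":[0,0,0],"fingers":255},
    {"linear":[0,0,0.002],"delta_rot":[0,0,0],"fingers":255},
    {"linear":[0,0,0.002],"delta_rot":[0,0,0],"fingers":255},
    {"linear":[0,0,0.002],"delta_rot":[0,0,0],"fingers":255}
  ]
}}

```text
time: 24.9
tool_pos: [0.5153, -0.198, 0.1037]
tool_rot: [0.0, 0.995, -0.096, 0.0]
contact_force: [-2.5, 1.0, 5.9]
gripper_width: 0.174
```

Run:
```python
from h import *
where();print(state()['tool_pos'])
```

```text
t 24.9 unit [ 0.0198 -0.2503  0.0857] z 0.1037 F_u [-2.61  0.51  5.93] drot [ 0.01 -0.04  0.1 ] w 0.174
[ 0.51527578 -0.19795214  0.10369663]
```

{"method": "apply_moves", "body": {
  "commands": [
    {"linear":[0,0,-0.001],"delta_rot":[0,0,0],"fingers":255},
    {"linear":[0,0,-0.001],"delta_rot":[0,0,0],"fingers":200},
    {"linear":[0,0,-0.001],"delta_rot":[0,0,0],"fingers":190},
    {"linear":[0,0,-0.001],"delta_rot":[0,0,0],"fingers":170},
    {"linear":[0,0,-0.001],"delta_rot":[0,0,0],"fingers":140},
    {"linear":[0,0,-0.001],"delta_rot":[0,0,0],"fingers":100},
    {"linear":[0,0,-0.001],"delta_rot":[0,0,0],"fingers":60},
    {"linear":[0,0,-0.001],"delta_rot":[0,0,0],"fingers":60}
  ]
}}

```text
time: 25.7
tool_pos: [0.5149, -0.1979, 0.1033]
tool_rot: [0.0, 0.995, -0.096, 0.0]
contact_force: [-0.3, -0.0, -0.1]
gripper_width: 0.767
```

Run:
```python
from h import *
where();print(state()['tool_pos'])
S=eyes.grab_frame("side")[:,:,::-1]
cv2.imwrite("pics/side14.png",cv2.resize(S[270:450,230:430],None,fx=3,fy=3))
```

```text
t 25.7 unit [ 0.0195 -0.2503  0.0853] z 0.1033 F_u [-0.32 -0.11 -0.07] drot [ 0.   -0.    0.09] w 0.767
[ 0.5149229  -0.1978595   0.10329612]
```

View pics/side14.png

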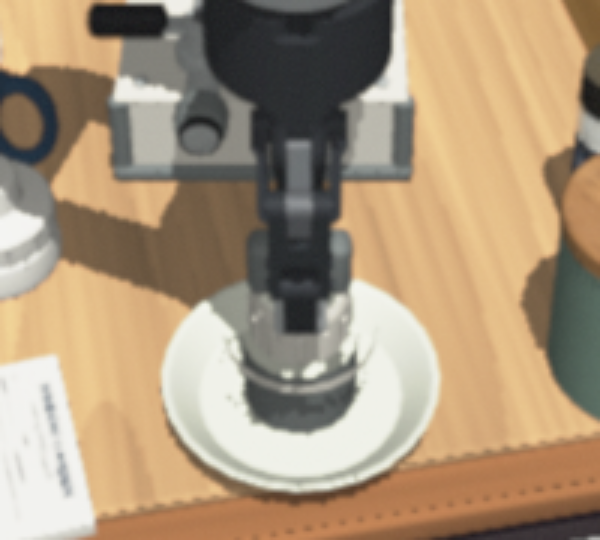

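Released with no contact force and the cartridge standing. Retracting straight up, then back clear of the views.

{"method": "apply_moves", "body": {
  "commands": [
    {"linear":[0,0,-0.01],"delta_rot":[0,0,0],"fingers":60},
    {"linear":[0,0,-0.03],"delta_rot":[0,0,0],"fingers":60},
    {"linear":[0,0,-0.06],"delta_rot":[0,0,0],"fingers":60},
    {"linear":[0,0,-0.1],"delta_rot":[0,0,0],"fingers":60},
    {"linear":[-0.02,0,-0.14],"delta_rot":[0,0,0],"fingers":60},
    {"linear":[-0.06,0,-0.16],"delta_rot":[0,0,0],"fingers":60},
    {"linear":[-0.1,0,-0.16],"delta_rot":[0,0,0],"fingers":60},
    {"linear":[-0.13,0,-0.16],"delta_rot":[0,0,0],"fingers":60}
  ]
}}

```text
time: 26.55
tool_pos: [0.3862, -0.1728, 0.2654]
tool_rot: [0.001, 0.995, -0.096, 0.001]
contact_force: [-0.5, -1.1, 0.1]
gripper_width: 0.767
```

{"method": "apply_moves", "body": {
  "commands": [
    {"linear":[-0.01,0.04,0],"delta_rot":[0,0,0],"fingers":60},
    {"linear":[-0.02,0.08,0],"delta_rot":[0,0,0],"fingers":60},
    {"linear":[-0.02,0.12,0],"delta_rot":[0,0,0],"fingers":60},
    {"linear":[-0.02,0.15,0],"delta_rot":[0,0,0],"fingers":60},
    {"linear":[-0.02,0.15,0],"delta_rot":[0,0,0],"fingers":60},
    {"linear":[-0.02,0.15,0],"delta_rot":[0,0,0],"fingers":60},
    {"linear":[-0.02,0.15,0],"delta_rot":[0,0,0],"fingers":60},
    {"linear":[-0.02,0.15,0],"delta_rot":[0,0,0],"fingers":60}
  ]
}}

```text
time: 27.35
tool_pos: [0.3394, -0.3156, 0.2636]
tool_rot: [0.0, 0.995, -0.095, 0.0]
contact_force: [-0.7, -0.3, -0.2]
gripper_width: 0.764
```

Run:
```python
from h import *
where();print(state()['tool_pos'])
T=eyes.grab_frame("top")[:,:,::-1]; S=eyes.grab_frame("side")[:,:,::-1]
cv2.imwrite("pics/top15.png",T);cv2.imwrite("pics/side15.png",S)
cv2.imwrite("pics/top15z.png",cv2.resize(T[140:340,230:480],None,fx=3,fy=3))
```

```text
t 27.35 unit [-0.1301 -0.3996  0.2456] z 0.2636 F_u [-0.65 -0.41 -0.17] drot [ 0.01 -0.03  0.17] w 0.764
[ 0.33939544 -0.31556569  0.26357395]
```

View pics/top15z.png

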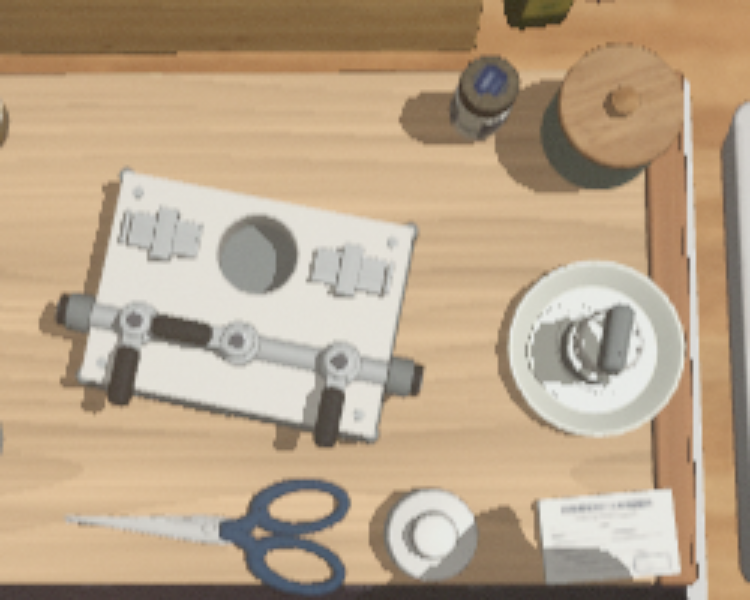

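View pics/side15.png

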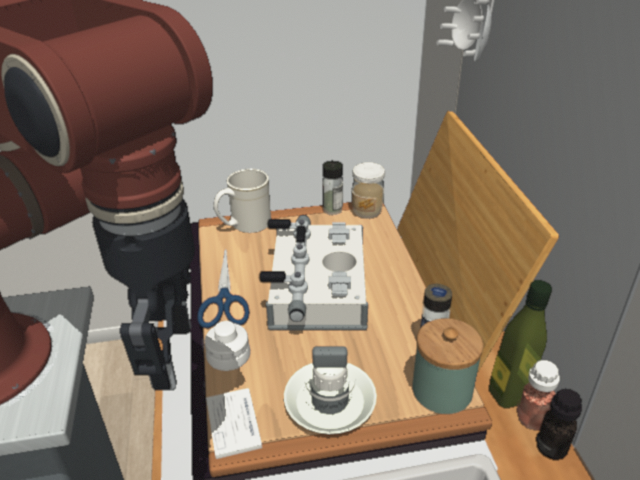

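Run:
```python
from h import *
print("bar",ray("top",np.array([[619,338]])/3+[229.7,139.7],.127), "side", ray("side",[(330,352)],.127))
for n,f,(x0,y0,x1,y1) in(("top","pics/top15.png",(385,215,470,295)),("side","pics/side15.png",(275,355,385,445))):
    I=cv2.imread(f); h=cv2.cvtColor(I[y0:y1,x0:x1],cv2.COLOR_BGR2HSV)
    m=((h[...,1]<60)&(h[...,2]>110)).astype(np.uint8); m=cv2.morphologyEx(m,cv2.MORPH_OPEN,np.ones((3,3)))
    c=max(cv2.findContours(m,0,1)[0],key=cv2.contourArea); P=ray(n,c[:,0]+[x0,y0],.038); print(n,cv2.minEnclosingCircle(P[:,:2].astype(np.float32)))
```

```text
bar [[ 0.51447219 -0.19768261  0.127     ]] side [[ 0.5145657  -0.20526663  0.127     ]]
top ((0.5153090357780457, -0.19732575118541718), 0.0646439865231514)
side ((0.5148285031318665, -0.19949015974998474), 0.06418152898550034)
```

Cartridge axis and dish centre agree within about 1 mm in the top view. The dish has not moved and nothing is touching. Handing in.

```bash
python3 -c "
from plant import job_done; print(job_done())"
```

```text
the job is handed in; nothing more can be done
None
```

The spent cartridge is out of the filter and standing upright in the middle of the drip dish. I handed the job in at about 27.5 s of the 70 s allowed.

- **Levers:** I opened the bypass first. I then felt the left lever, which stopped firmly after about 0.2 rad at 23 N, so I backed off. The right side was the supply; I shut it first, then the left. The highest force I read on any lever was 26 N, against the limit of 60 N.
- **Lever angles:** In the top image all three are within about 2.5° of their far stops, and both keepers had drawn back.
- **Cartridge:** I gripped it by its bar, lifted it out and lowered it until it touched the dish floor before letting go. In the last top image its bar is within about 1 mm of the dish centre. It looks upright in both views, and the dish has not moved.
- **Bystanders:** The mug, timer, canister and spice jar look unmoved in the last pictures; I did not measure them again.
- **Robot at hand-in:** The arm was clear of everything, with about zero force on the tool.

**Disagreements between checks:**
- The left lever's final push stopped about 4 mm farther out than the right one's. I put this down to a roughly 2 mm error in my estimate of the unit's position, since the image shows the lever shut.
- The side camera put the cartridge and dish centres about 6 mm apart. That camera's reading depends strongly on the assumed height of the bar, and 6 mm is still well within the 25 mm allowed.

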